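# Seat the domed scrubbing brush in its hollow drip stand

## Robot

A 6-joint arm with a two-finger parallel gripper is mounted at the origin on the work surface. World frame = base frame: x ahead of the robot, y to its left, z up, the work surface at z = 0. Lengths are in mm, angles in rad, forces in N, time in s.
With the tool pointing down it reaches from about 350 to 875 mm from the base axis. Payload 4.2 kg.
Tool frame: the origin (TCP) lies midway between the tips of the shut fingers; the grasp point (between the pads) lies 19 mm behind it; z points along the fingers, y is the line along which they close (so a half turn about z gives the same grasp; the last joint's range is limited). The gripper opens to 85 mm and grips with 20 to 120 N. Pads are 22 mm wide; open, the fingers measure 114 mm over their backs; the gripper's body (76 mm by 85 mm) begins 54 mm behind the grasp point. The pads swing forward as they close: fully open they stand 13 mm farther back than shut.
Start: joints at [-1.082, 0.385, 0.008, 0, -1.194, -0.259], TCP at [142.382, -608.545, 231.312] pointing down, gripper open.
Joint ranges: [-3.14, 3.14], [-1.21, 2.06], [-1.07, 1.41], [-3.16, 2.05], [-2.99, -0.16], [-3.1, 3.1]. Speed limits (rad/s): [2.79, 2.79, 3.14, 3.14, 3.14, 3.14].

## Interface

Orientations are given as a unit quaternion [x, y, z, w].
In Python, from bench import read_state, get_image, job_done gives the robot as it stands.
- The arm moves only by the shell command python3 -m jog 'ROWS'. ROWS is JSON, a list of rows, each a list of 3 entries, a list of its own where there are three numbers: the shift along the world's x, y, z scaled (see below), then the turn, a rotation vector about the world's x, y, z scaled (see below), then the gripper's target within -1 to 1 (shut at 1, half-way at 0, fully open at -1). In form: [[[x, y, z], [wx, wy, wz], claw], ...]. A call has 1 to 20 rows; each row is the pose to reach, as a shift and turn from the pose commanded when the call began; what a row does not reach only later rows make up. The controller multiplies each number of a shift by 10 cm and each number of a turn by 120 degrees. A row lasts 1/10 s, in which the tool goes at most 50 mm and 8.59 degrees, less where a joint would pass 70% of its speed; a pose out of reach is approached as far as the arm can. A call with a number of a shift or a turn outside -1 to 1 is refused whole. A call with a gripper value outside its range is refused whole. The fingers move at their own pace and stop on an object; the grip force is fixed at half the most. Time passes only in rows, so rows that repeat a pose let the fingers close. It gives the time, the measured TCP pose, the force, the opening and the grip force at its end, in the units of the state.
- read_state(): the state, without advancing time (a new reading comes with each control period).
- get_image(name): name is "scene" or "top" or "wrist"; returns a dict with "frame" (384x512x3 uint8, red, green, blue), "range_z" (384x512 float32, mm along the optical axis (not along the pixel's ray), 0 where there is no reading), "fx", "fy", "cx", "cy" (pixels), "R" (3x3) and "t" (3): a world point X has camera coordinates R X + t. Camera axes: x right, y down, z forward; pixel columns grow to the right and rows downward; lengths in mm; the calibration is good to about 2 mm. The wrist camera is an equidistant fisheye: a pixel r from the principal point sees the ray r / f radians off the axis. A picture is of the moment at which its call begins.
- job_done(): hands the job in; it is judged then, once.
The state is a dict: "clock": time; "joints": joint angles; "joint_vel": joint speeds; "joint_efforts": joint torques, N m; "position": TCP position; "ee_rot": TCP orientation; "contact_force": force on the tool from outside, world axes, zero at the start; "wrist_torque": the same for the moment, N m; "gripper_width": finger opening in mm; "grasp_force": force on a finger pad.
Only numpy, scipy, OpenCV 4.12 (cv2) and the standard library are available. Lean on these libraries where they do the work, as an engineer would, in place of code of your own. Each camera call takes 0.05 s, during which the arm holds its last target. There are 200 camera calls.

## Task

Pick up the scrubbing brush with the round domed underside and seat it upright, knob up, fully home in the white drip stand with the hollow top (not the flat-topped soap stand). Lower it into the hollow before letting go, do not drop it in from above, and leave the block-shaped brush where it is.

Things in the scene. Friction and masses are not known exactly. Their poses are not given: they have to be found in the camera images.
- domed_brush: to move: loose palm brush, 82 mm tall, round about z, 0.09-0.19 kg, standing knob up. Grey hard silicone dome head: flat foot 40 mm diameter, widening to 56 mm at 9 mm height, 68 at 21, 72 (widest) at 30, shoulder ends at 36 mm. Above it a white cylindrical knob, 34 mm diameter, straight from 36 to 76 mm height, to grip from above. Origin: centre of the underside, z up through the knob
- hollow_stand: target: white ceramic stand like a wide egg cup, fixed to the counter, 45 mm tall, 88 mm across the top. Open hollow 28 mm deep: flat inner floor 17 mm above the counter, 46 mm across, widening to 62 at 26 mm height, 76 at 38, 80 at the rim (45 mm). The dome fits with about 3 mm to spare; fully home, the brush's underside rests on the inner floor. Origin: centre of the underside, z up
- flat_stand: not the target: white ceramic soap stand of the same outline, 45 mm tall and 88 mm across, fixed to the counter, but its top is flat with three low ridges. Origin: centre of the underside, z up
- block_brush: not to be moved: loose brush of the same grey silicone with the same white knob (34 mm diameter, 82 mm tall in all), but its head is a flat-bottomed rectangular block 90 x 56 mm, 36 mm high. Origin: centre of the underside, x along its length, z up. (Everything else on the counter, e.g. a soap dispenser, is under 150 mm tall)
There are look-alikes about, which are no part of the job. Leave any orange or yellow look-alike of the domed_brush alone.

How it is judged (in metres and radians):
On the way:
1. the domed brush is lifted clear of the counter, higher than the stand (height (world z) of domed_brush above 0.045 m), for 0.1 s.
At the end, for the whole second after the job is handed in: The domed brush stands at rest in the hollow stand: its underside within 10 mm of the stand's axis and 10 to 24 mm above the stand's underside (17 mm is fully home), knob up within 10 degrees of vertical; the block brush is within 30 mm of where it started (horizontal distance between domed_brush and hollow_stand below 0.01 m and z of domed_brush in the frame of hollow_stand between 0.01 and 0.024 m and angle between domed_brush's own z axis and vertical below 0.175 rad and linear speed of domed_brush below 0.02 m/s and distance of block_brush from where it was at the start of the episode below 0.03 m); the robot touches nothing.
It fails at once if the domed brush was let go over the hollow stand while still more than 30 mm above its seat (horizontal distance between domed_brush and hollow_stand below 0.05 m and z of domed_brush in the frame of hollow_stand above 0.047 m and contact force between the fingers and domed_brush below 0.05 N).
It fails at once if the block brush was moved by more than 30 mm (distance of block_brush from where it was at the start of the episode above 0.03 m).
It also fails if it takes over 40 s, if anything falls off the work surface, if the arm or the gripper's body presses on something with over 40 N, if the wrist force passes 120 N, or if a joint passes its speed limit or range.

## Working session

There is one attempt and no reset: what is moved stays moved. The work goes in short steps, Python scripts to look and compute and a shell command to move; the robot and the scene stay as the last step left them, time stands still between calls to the robot, and variables do not carry over. Pictures are saved under pics/ and viewed, at most 10 in all, crops included, and the job is handed in when it is done.

```bash
mkdir -p pics; cat > h.py <<'E'
import numpy as np, cv2
from bench import read_state, get_image, job_done
def world(im, u, v, z=None):
    """pixel -> world via depth or plane z (pinhole cameras)"""
    d=np.array([(u-im["cx"])/im["fx"],(v-im["cy"])/im["fy"],1.])
    R=np.array(im["R"]);t=np.array(im["t"])
    C=-R.T@t; r=R.T@d
    s=im["range_z"][int(round(v)),int(round(u))] if z is None else (z-C[2])/r[2]
    return C+s*r
def cloud(im):
    v,u=np.mgrid[0:384,0:512]
    d=np.stack([(u-im["cx"])/im["fx"],(v-im["cy"])/im["fy"],np.ones(u.shape)],-1)*im["range_z"][...,None]
    P=(d-np.array(im["t"]))@np.array(im["R"])
    P[im["range_z"]==0]=np.nan
    return P
def save(im,name): cv2.imwrite("pics/"+name,im["frame"][...,::-1])
E
python3 - <<'E'
from h import *
s=read_state(); print(s)
a=get_image("scene");b=get_image("top")
out=np.hstack([a["frame"],b["frame"]])
cv2.imwrite("pics/s.png",a["frame"][...,::-1]);cv2.imwrite("pics/t.png",b["frame"][...,::-1])
for i in(a,b): print(i["R"],i["t"],i["fx"],i["cx"],i["cy"])
E
```

```text
{'clock': 0.0, 'joints': array([-1.08238947e+00,  3.85538743e-01,  6.64804208e-03, -4.88932411e-04,
       -1.19399999e+00, -2.58603381e-01]), 'joint_vel': array([-0.00105917,  0.00043767, -0.00176538,  0.00086448,  0.00058898,
        0.00033149]), 'joint_efforts': array([ 1.01254547e-03, -3.92292380e+01,  1.88399971e+01,  4.18616563e+00,
       -4.64831974e-03, -2.66201754e-07]), 'position': array([ 142.25553455, -608.00500081,  230.24252295]), 'ee_rot': array([-1.14559416e-01,  9.93415820e-01,  1.05788984e-03, -1.70539926e-04]), 'contact_force': array([ 0.24864904, -0.00837775,  0.55793144]), 'wrist_torque': array([-0.02482164,  0.02786197,  0.00983693]), 'grasp_force': 0.0, 'gripper_width': 85.28915540886301}
[[-0.5970891   0.80196172 -0.01849319]
 [ 0.56347155  0.40289308 -0.72123296]
 [-0.57095045 -0.44106072 -0.69244568]] [ 329.88084438 -262.08421521 1302.62514772] 470.7774356951118 254.61000505938253 192.36605498358858
[[-0.02824676 -0.99948798 -0.01502999]
 [-0.99450552  0.02961585 -0.10040757]
 [ 0.10080129  0.01211122 -0.99483286]] [ 26.02431851 524.730527   981.80001818] 385.3473101430916 254.3860478010992 192.60586766435082
```

View pics/s.png

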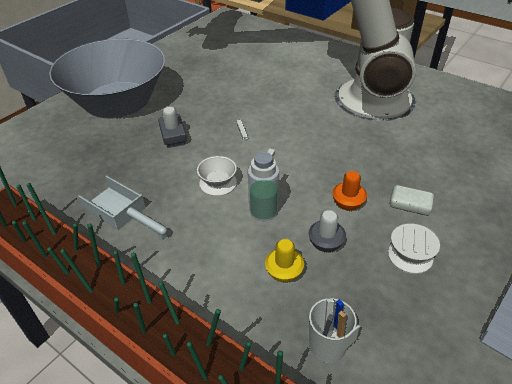

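View pics/t.png

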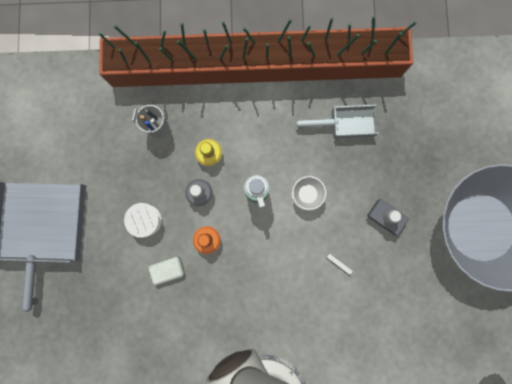

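Scene: grey domed brush at scene (328,230) / top (199,193), with a round head. The block brush is at scene (172,128) / top (388,217). The look-alikes are orange, top (207,240), and yellow, top (208,152). Hollow stand: top (309,194) / scene (217,175). Flat ridged stand: top (143,221). The dispenser stands between brush and target at top (257,188). I'll measure, and make one enlarged crop to confirm.

```bash
python3 - <<'E'
from h import *
a=get_image("scene");b=get_image("top")
def crop(im,u,v,r=38): return cv2.resize(im["frame"][v-r:v+r,u-r:u+r],(360,280) ,interpolation=cv2.INTER_CUBIC)[...,::-1]
cv2.imwrite("pics/crop.png",np.vstack([np.hstack([crop(a,328,230),crop(a,217,175)]),np.hstack([crop(b,199,193),crop(b,309,194)])]))
for n,im in(("scene",a),("top",b)):
    P=cloud(im)
    for name,(u,v) in {"scene":{"brush":(328,230),"hollow":(217,175),"disp":(263,180)},"top":{"brush":(199,193),"hollow":(309,194),"disp":(257,188),"block":(388,217),"orange":(207,240),"yellow":(208,152)}}[n].items():
        Q=P[v-40:v+40,u-28:u+28].reshape(-1,3);Q=Q[np.isfinite(Q).all(1)]
        zt=np.percentile(Q[:,2],[1,50]); 
        top=Q[:,2].max()
        T=Q[Q[:,2]>top-6]
        c,r=cv2.minEnclosingCircle(T[:,:2].astype(np.float32))
        print(n,name,"table/ztop",zt.round(1),top.round(1),"circle",np.round(c,1),round(r,1),"mean",T.mean(0).round(1),len(T))
E
```

```text
scene brush table/ztop [-2.1  1.5] 85.4 circle [533.6 159.8] 15.5 mean [533.8 159.4  82.2] 149
scene hollow table/ztop [-2.1  1.5] 49.1 circle [ 521.  -126.1] 45.2 mean [ 521.2 -127.2   45.4] 187
scene disp table/ztop [-2.2  2.2] 150.2 circle [530.4   6.7] 18.8 mean [532.2   7.9 147.4] 192
top brush table/ztop [-4.2  0.6] 85.8 circle [569.3 144.1] 56.0 mean [533.3 155.5  82.2] 96
top hollow table/ztop [-4.1  0.8] 49.8 circle [ 520.1 -129.1] 43.5 mean [ 516.7 -130.1   45.8] 120
top disp table/ztop [-4.3  0.4] 151.3 circle [529.4   4.7] 17.6 mean [529.1   4.7 147.4] 154
top block table/ztop [-3.7  0.8] 85.6 circle [ 452.8 -332.2] 15.4 mean [ 452.2 -331.6   82.2] 106
top orange table/ztop [-4.1  0.7] 85.4 circle [407.4 137.7] 15.6 mean [406.7 137.8  81.9] 112
top yellow table/ztop [-4.2  0.4] 85.8 circle [589.9 149. ] 64.8 mean [596.2 140.4  81.9] 153
```

View pics/crop.png

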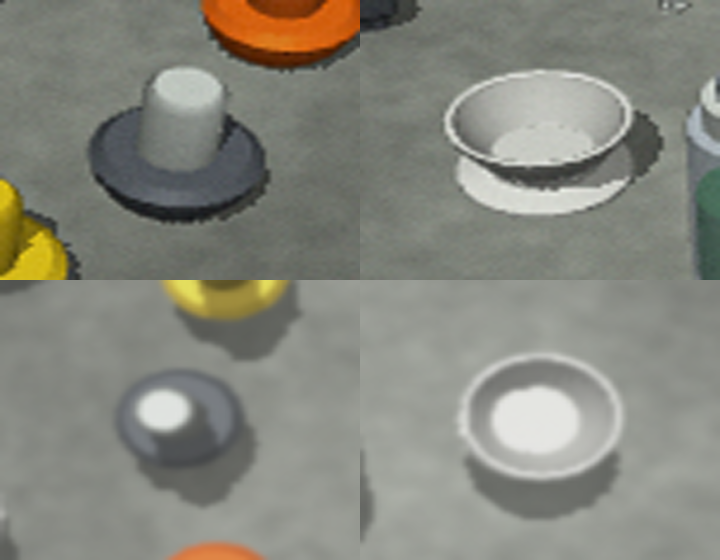

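The crop confirms it: the grey round domed head with white knob (left pictures) and the empty bowl (right). The brush is at about (533,158) and the hollow at about (520.5,-128); the heights of 82 and 45 mm agree. I'll move over in legs at a height that clears everything.

```bash
python3 -m jog '[[[0,0,0.5],[0,0,0],-1],[[0.2,0.4,0.5],[0,0,0],-1],[[0.49,0.95,0.5],[0,0,0],-1],[[0.49,0.95,0.5],[0,0,0],-1]]'
python3 -m jog '[[[0.25,0.48,0],[0,0,0],-1],[[0.49,0.95,0],[0,0,0],-1],[[0.49,0.95,0],[0,0,0],-1]]'
```

```text
clock: 0.6
position: [192.3, -510.4, 281.8]
ee_rot: [-0.116, 0.993, 0.0, 0.001]
contact_force: [0.2, 0.5, 1.3]
gripper_width: 85.4
grasp_force: 0.0
clock: 0.9
position: [241.5, -415.4, 281.7]
ee_rot: [-0.117, 0.993, 0.0, 0.0]
contact_force: [0.5, -0.3, 0.6]
gripper_width: 85.3
grasp_force: 0.0
```

```bash
python3 -m jog '[[[0.25,0.48,0],[0,0,0],-1],[[0.49,0.95,0],[0,0,0],-1],[[0.49,0.95,0],[0,0,0],-1]]' | sed -n 2p
python3 -m jog '[[[0.25,0.48,0],[0,0,0],-1],[[0.49,0.95,0],[0,0,0],-1],[[0.49,0.95,0],[0,0,0],-1]]' | sed -n 2p
python3 -m jog '[[[0.25,0.48,0],[0,0,0],-1],[[0.49,0.95,0],[0,0,0],-1],[[0.49,0.95,0],[0,0,0],-1]]' | sed -n 2p
python3 -m jog '[[[0.25,0.48,0],[0,0,0],-1],[[0.49,0.95,0],[0,0,0],-1],[[0.49,0.95,0],[0,0,0],-1]]' | sed -n 2p
python3 -m jog '[[[0.25,0.48,0],[0,0,0],-1],[[0.49,0.95,0],[0,0,0],-1],[[0.49,0.95,0],[0,0,0],-1]]' | sed -n 2p
python3 -m jog '[[[0.25,0.48,0],[0,0,0],-1],[[0.49,0.95,0],[0,0,0],-1],[[0.49,0.95,0],[0,0,0],-1],[[0.49,0.95,0],[0,0,0],-1],[[0.49,0.95,0],[0,0,0],-1]]'
python3 - <<'E'
from h import *
w=get_image("wrist");save(w,"w1.png");s=read_state();print(s["position"],w["fx"],w["cx"],w["cy"],w["R"],w["t"])
E
```

```text
position: [290.7, -320.9, 281.6]
position: [340.1, -226.2, 281.5]
position: [389.4, -131.3, 281.4]
position: [438.6, -36.5, 281.1]
position: [487.7, 58.4, 280.5]
clock: 2.9
position: [534.2, 149.8, 281.0]
ee_rot: [-0.114, 0.993, -0.0, -0.001]
contact_force: [1.0, 0.2, -0.1]
gripper_width: 85.7
grasp_force: 0.0
[534.03405072 149.62952246 281.34242275] 297.3186396354542 256.78549971899594 194.67585192461485 [[-2.25856191e-01  9.74160542e-01 -4.68757821e-04]
 [ 9.34339946e-01  2.16760027e-01  2.82885057e-01]
 [ 2.75677068e-01  6.34533622e-02 -9.59153702e-01]] [ -23.7998128  -581.03540738  270.75364855]
```

View pics/w1.png

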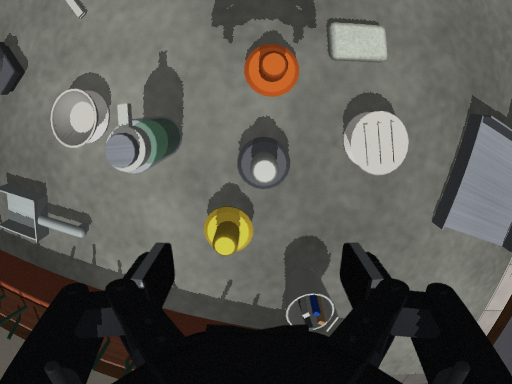

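The wrist view shows the brush knob top at (265,171), head at (263,162). The hollow stand is at (80,118), yellow at (228,231) and orange at (272,68). I'll cast the knob, and also the stand, through the fisheye.

```bash
cat >> h.py <<'E'
def fish(im,uv,z):
    uv=np.atleast_2d(uv).astype(float)
    d=(uv-[im["cx"],im["cy"]])/[im["fx"],im["fy"]]; th=np.linalg.norm(d,axis=1,keepdims=True)
    ray=np.hstack([np.sin(th)*d/np.maximum(th,1e-9),np.cos(th)])
    R=np.array(im["R"]);C=-R.T@np.array(im["t"]);w=ray@R
    return C+w*((z-C[2])/w[:,2:])
def blob(im,u,v,r,lo,z,close=False):
    g=im["frame"].min(2)
    m=np.zeros_like(g);m[v-r:v+r,u-r:u+r]=(g[v-r:v+r,u-r:u+r]>lo)*255
    cs,_=cv2.findContours(m,cv2.RETR_EXTERNAL,cv2.CHAIN_APPROX_NONE)
    c=max(cs,key=cv2.contourArea)[:,0]
    W=fish(im,c,z)[:,:2].astype(np.float32)
    e=cv2.fitEllipse(W);return c.mean(0).round(1),np.round(e[0],1),np.round(e[1],1)
E
python3 - <<'E'
from h import *
w=get_image("wrist")
for lo in(130,170,200,220): print("knob",lo,blob(w,265,171,20,lo,82))
for lo in(130,150,170): print("rim",lo,blob(w,80,118,36,lo,45))
g=w["frame"].min(2); print(g[171,245:285]); print(g[118,40:125])
b=get_image("top");P=cloud(b)[180:206,186:212].reshape(-1,3);T=P[P[:,2]>76];print(T.mean(0),np.median(T,0),len(T),cv2.minEnclosingCircle(T[:,:2].astype(np.float32)))
E
```

```text
knob 130 (array([264.4, 171. ]), array([531. , 156.7]), array([25.7, 26. ]))
knob 170 (array([264.1, 170.6]), array([530.8, 156.5]), array([24.2, 24.2]))Traceback (most recent call last):
  File "<stdin>", line 3, in <module>
  File "h.py", line 27, in blob
    c=max(cs,key=cv2.contourArea)[:,0]
      ~~~^^^^^^^^^^^^^^^^^^^^^^^^
ValueError: max() iterable argument is empty
```

```bash
python3 -m jog '[[[-0.02,0.08,-0.4],[0,0,0],-1],[[-0.02,0.08,-0.8],[0,0,0],-1],[[-0.02,0.08,-1],[0,0,0],-1],[[-0.02,0.08,-1],[0,0,0],-1],[[-0.02,0.08,-1],[0,0,0],-1]]'
python3 - <<'E'
from h import *
w=get_image("wrist")
R=np.array(w["R"]);X=R@np.array([532,157.5,82])+np.array(w["t"])
th=np.arctan2(np.hypot(X[0],X[1]),X[2]);u,v=np.array([w["cx"],w["cy"]])+w["fx"]*th*X[:2]/np.hypot(X[0],X[1])
print("expected",u,v);save(w,"w2.png")
for lo in(120,140,160): 
  try: print("knob",lo,blob(w,int(u),int(v),32,lo,82))
  except Exception as e: print(e)
E
```

```text
clock: 3.5
position: [532.9, 158.8, 182.6]
ee_rot: [-0.114, 0.993, -0.0, 0.001]
contact_force: [-0.0, 0.4, 0.4]
gripper_width: 85.3
grasp_force: 0.0
expected 257.1363392363477 194.87586962821965
knob 120 (array([256.2, 193.5]), array([531. , 156.7]), array([26.1, 26.6]))
knob 140 (array([256.3, 193.2]), array([530.8, 156.5]), array([25.4, 25.7]))
knob 160 (array([256.2, 193.1]), array([530.8, 156.5]), array([25.1, 25.1]))
```

View pics/w2.png

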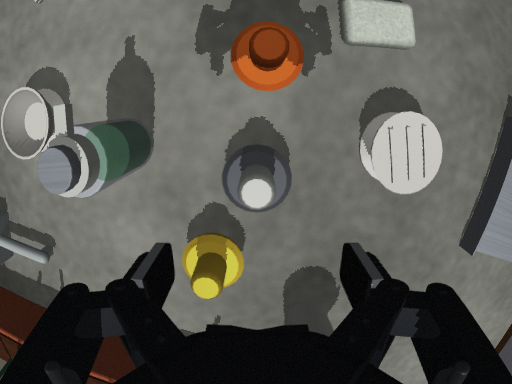

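The wrist view shows the knob top at (256,193), giving (531,157), in agreement with the other views. The knob is centred between the fingers and the way down is clear.

```bash
python3 -m jog '[[[-0.01,-0.02,-0.3],[0,0,0],-1],[[-0.01,-0.02,-0.6],[0,0,0],-1],[[-0.01,-0.02,-0.9],[0,0,0],-1],[[-0.01,-0.02,-0.9],[0,0,0],-1]]'
python3 -m jog '[[[0,0,-0.2],[0,0,0],-1],[[0,0,-0.4],[0,0,0],-1],[[0,0,-0.51],[0,0,0],-1],[[0,0,-0.51],[0,0,0],-1],[[0,0,-0.51],[0,0,0],-1]]'
```

```text
clock: 3.95
position: [529.9, 156.5, 89.5]
ee_rot: [-0.114, 0.993, -0.001, -0.002]
contact_force: [-1.2, 0.4, 0.3]
gripper_width: 85.3
grasp_force: 0.0
clock: 4.45
position: [532.5, 158.0, 41.8]
ee_rot: [-0.115, 0.993, 0.0, 0.001]
contact_force: [0.5, -0.2, 0.7]
gripper_width: 85.4
grasp_force: 0.0
```

```bash
python3 -m jog '[[[0,0,0],[0,0,0],1],[[0,0,0],[0,0,0],1],[[0,0,0],[0,0,0],1],[[0,0,0],[0,0,0],1],[[0,0,0],[0,0,0],1],[[0,0,0],[0,0,0],1],[[0,0,0],[0,0,0],1],[[0,0,0],[0,0,0],1],[[0,0,0],[0,0,0],1],[[0,0,0],[0,0,0],1]]'
```

```text
clock: 5.45
position: [531.8, 157.7, 41.0]
ee_rot: [-0.115, 0.993, 0.0, 0.001]
contact_force: [-0.1, 0.7, 6.3]
gripper_width: 32.5
grasp_force: 59.8
```

```bash
python3 -m jog '[[[0,0,0.1],[0,0,0],1],[[0,0,0.3],[0,0,0],1],[[0,0,0.5],[0,0,0],1],[[0,0,0.75],[0,0,0],1],[[0,0,1],[0,0,0],1]]'
python3 -m jog '[[[0,0,0.3],[0,0,0],1],[[0,0,0.6],[0,0,0],1],[[0,0,0.9],[0,0,0],1],[[0,0,0.9],[0,0,0],1],[[0,0,0.9],[0,0,0],1]]'
python3 - <<'E'
from h import *
for n,(u0,u1,v0,v1) in {"scene":(230,420,60,300)}.items():
    a=get_image(n);save(a,"lift.png")
s=read_state();print(s["position"],s["gripper_width"],s["grasp_force"])
E
```

```text
clock: 5.95
position: [530.6, 157.0, 140.7]
ee_rot: [-0.114, 0.993, -0.0, -0.001]
contact_force: [1.0, -0.6, -2.6]
gripper_width: 32.5
grasp_force: 59.6
clock: 6.45
position: [530.8, 157.3, 230.3]
ee_rot: [-0.114, 0.993, 0.0, -0.0]
contact_force: [-0.6, -0.7, -2.0]
gripper_width: 32.6
grasp_force: 59.6
[530.32187194 157.06339397 229.15791229] 32.67203680502843 59.61936552193947
```

View pics/lift.png

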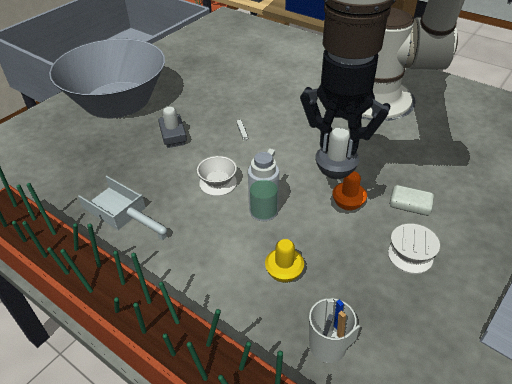

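The brush is held upright (scene (338,150)), clear of everything. Carry it over the dispenser, measuring the stand with the wrist camera on the way.

```bash
python3 -m jog '[[[0,-0.3,0],[0,0,0],1],[[0,-0.6,0],[0,0,0],1],[[-0.04,-0.95,0],[0,0,0],1],[[-0.04,-0.95,0],[0,0,0],1]]' | sed -n 2p
python3 -m jog '[[[0,-0.3,0],[0,0,0],1],[[0,-0.6,0],[0,0,0],1],[[-0.04,-0.95,0],[0,0,0],1],[[-0.04,-0.95,0],[0,0,0],1],[[-0.04,-0.95,0],[0,0,0],1]]' | sed -n 2p
python3 - <<'E'
from h import *
w=get_image("wrist");save(w,"w3.png");s=read_state();print(s["position"],s["gripper_width"])
R=np.array(w["R"]);X=R@np.array([520.5,-128,45])+np.array(w["t"])
th=np.arctan2(np.hypot(X[0],X[1]),X[2]);u,v=np.array([w["cx"],w["cy"]])+w["fx"]*th*X[:2]/np.hypot(X[0],X[1])
print("expected",u,v)
for n in("top","scene"):
  b=get_image(n);P=cloud(b);P=P[np.isfinite(P).all(2)]
  T=P[(P[:,2]>41)&(P[:,2]<50)&(np.hypot(P[:,0]-520,P[:,1]+128)<55)]
  print(n,len(T),cv2.minEnclosingCircle(T[:,:2].astype(np.float32)), cv2.fitEllipse(T[:,:2].astype(np.float32)))
E
```

```text
position: [525.3, 59.2, 228.2]
position: [522.7, -33.0, 228.9]
[522.94579863 -32.37431605 229.17383711] 32.830631357281156
expected 176.83690042075614 155.6370144966661
top 158 ((520.1339111328125, -129.33657836914062), 43.61137008666992) ((519.60400390625, -128.9329833984375), (81.5647201538086, 82.34708404541016), 60.3437614440918)
scene 246 ((521.8781127929688, -128.9860076904297), 45.85895919799805) ((521.7041015625, -126.27240753173828), (81.6824722290039, 83.73853302001953), 125.52542114257812)
```

View pics/w3.png

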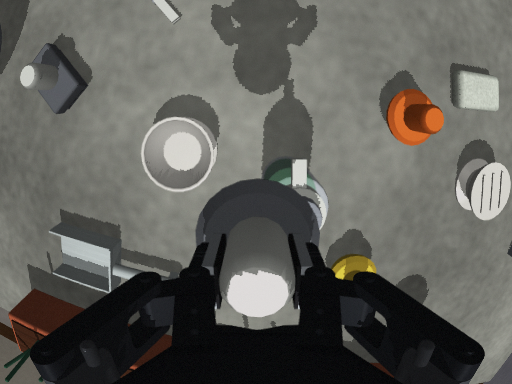

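The held brush fills the lower centre with its dome at about (258,215). The stand rim is a clean ring around (179,154). I'll fit that ring.

```bash
python3 - <<'E'
from h import *
w=get_image("wrist");g=w["frame"].min(2)
# outer bright edge of the rim along rays from the approx centre
pts=[]
for a in np.radians(np.arange(0,360,6)):
    r=np.arange(28,46,.5);x=179+r*np.cos(a);y=154+r*np.sin(a)
    p=cv2.remap(g.astype(np.float32),x.astype(np.float32)[None],y.astype(np.float32)[None],1)[0]
    k=np.argmin(np.diff(p)); pts.append((x[k]+.25*np.cos(a),y[k]+.25*np.sin(a)))
W=fish(w,np.array(pts),45)[:,:2]
for _ in range(4):
    A=np.c_[2*W,np.ones(len(W))];s=np.linalg.lstsq(A,(W**2).sum(1),rcond=None)[0]
    r=np.sqrt(s[2]+s[0]**2+s[1]**2);e=np.abs(np.hypot(*(W-s[:2]).T)-r);W=W[e<max(1.5,2*np.median(e))]
print("rim centre",s[:2],"dia",2*r,len(W),e.max())
print(read_state()["position"])
E
```

```text
rim centre [ 519.55165104 -129.44400741] dia 86.68165896523594 54 0.862380851499573
[523.37563919 -31.65540608 229.8544007 ]
```

Three views agree: the stand is at about (519.7,-129), and the move from the grasp is (-11.7,-286). Go over the stand and part-way down.

```bash
python3 -m jog '[[[-0.02,-0.3,0],[0,0,0],1],[[-0.037,-0.6,0],[0,0,0],1],[[-0.037,-0.96,0],[0,0,0],1],[[-0.037,-0.96,-0.4],[0,0,0],1],[[-0.037,-0.96,-0.8],[0,0,0],1],[[-0.037,-0.96,-1],[0,0,0],1],[[-0.037,-0.96,-1],[0,0,0],1],[[-0.037,-0.96,-1],[0,0,0],1]]'
python3 - <<'E'
from h import *
a=get_image("scene");b=get_image("top")
f=lambda im,u,v,r,s:cv2.resize(im["frame"][v-r:v+r,u-r:u+r],(s,s),interpolation=cv2.INTER_CUBIC)[...,::-1]
cv2.imwrite("pics/over.png",np.hstack([f(a,217,150,60,400),f(b,309,194,50,400)]))
for n,im in(("scene",a),("top",b)):
  P=cloud(im);P=P[np.isfinite(P).all(2)];P=P[np.hypot(P[:,0]-520,P[:,1]+129)<60]
  T=P[(P[:,2]>66)&(P[:,2]<106)];print(n,len(T),T.mean(0) if len(T) else 0,cv2.minEnclosingCircle(T[:,:2].astype(np.float32)) if len(T) else 0)
E
```

```text
clock: 8.4
position: [520.6, -128.1, 130.9]
ee_rot: [-0.115, 0.993, -0.0, 0.0]
contact_force: [0.4, 0.1, -0.6]
gripper_width: 32.4
grasp_force: 60.5
scene 37 [ 538.34635331 -110.37909447  100.08657383] ((532.37158203125, -115.2108154296875), 23.014850616455078)
top 0 0 0
```

View pics/over.png

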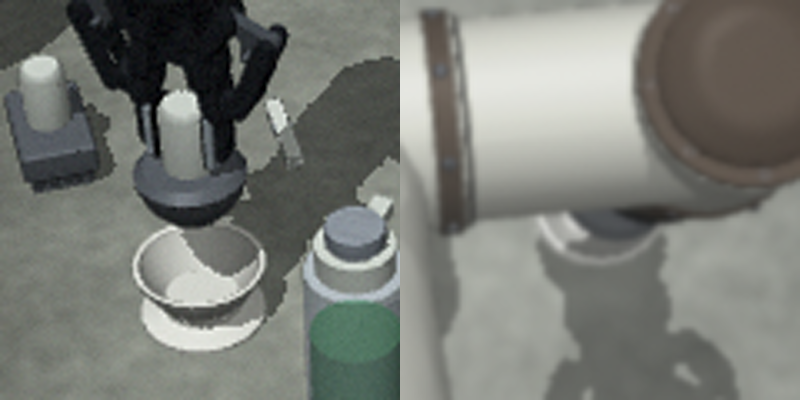

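The held dome is level over the bowl. Dome centre at crop x≈189, rim at 199; perspective predicts 9 px of offset, so it is aligned within about 1 mm. Lower slowly.

```bash
python3 -m jog '[[[0,0,-0.25],[0,0,0],1],[[0,0,-0.45],[0,0,0],1],[[0,0,-0.53],[0,0,0],1],[[0,0,-0.6],[0,0,0],1],[[0,0,-0.65],[0,0,0],1],[[0,0,-0.69],[0,0,0],1],[[0,0,-0.69],[0,0,0],1],[[0,0,-0.69],[0,0,0],1]]'
```

```text
clock: 9.3
position: [520.0, -128.6, 61.7]
ee_rot: [-0.115, 0.993, -0.0, 0.0]
contact_force: [0.4, -0.4, -1.2]
gripper_width: 32.6
grasp_force: 60.4
```

```bash
python3 -m jog '[[[0,0,-0.02],[0,0,0],1],[[0,0,-0.03],[0,0,0],1],[[0,0,-0.035],[0,0,0],1],[[0,0,-0.035],[0,0,0],1],[[0,0,-0.035],[0,0,0],1]]'
```

```text
clock: 9.8
position: [519.7, -128.6, 58.0]
ee_rot: [-0.115, 0.993, -0.0, 0.0]
contact_force: [-0.7, 0.6, 0.9]
gripper_width: 32.8
grasp_force: 60.8
```

```bash
python3 -m jog '[[[0,0,-0.005],[0,0,0],1],[[0,0,-0.01],[0,0,0],1],[[0,0,-0.01],[0,0,0],1],[[0,0,-0.01],[0,0,0],1]]'
```

```text
clock: 10.2
position: [519.8, -128.5, 58.0]
ee_rot: [-0.115, 0.993, -0.0, 0.0]
contact_force: [-1.3, 2.1, 8.0]
gripper_width: 32.6
grasp_force: 61.5
```

Contact of about 9 N at TCP 58, against 41 at the grasp, puts the underside at 17 mm: fully home. Release and withdraw.

```bash
python3 -m jog '[[[0,0,0],[0,0,0],0.4],[[0,0,0],[0,0,0],0],[[0,0,0],[0,0,0],-0.5],[[0,0,0],[0,0,0],-1],[[0,0,0],[0,0,0],-1],[[0,0,0],[0,0,0],-1],[[0,0,0],[0,0,0],-1],[[0,0,0],[0,0,0],-1],[[0,0,0],[0,0,0],-1],[[0,0,0],[0,0,0],-1]]'
python3 -m jog '[[[0,0,0.2],[0,0,0],-1],[[0,0,0.5],[0,0,0],-1],[[0,0,0.8],[0,0,0],-1],[[0,0,1],[0,0,0],-1],[[0,0,1],[0,0,0],-1]]'
python3 -m jog '[[[-0.2,-0.2,0.4],[0,0,0],-1],[[-0.5,-0.2,0.8],[0,0,0],-1],[[-0.9,-0.2,1],[0,0,0],-1],[[-0.9,-0.2,1],[0,0,0],-1],[[-0.9,-0.2,1],[0,0,0],-1]]'
python3 - <<'E'
from h import *
a=get_image("scene")
f=lambda im,u,v,r,s:cv2.resize(im["frame"][v-r:v+r,u-r:u+r],(s,s),interpolation=cv2.INTER_CUBIC)[...,::-1]
cv2.imwrite("pics/end.png",f(a,210,150,60,480))
P=cloud(a);P=P[np.isfinite(P).all(2)];P=P[np.hypot(P[:,0]-520,P[:,1]+129)<40]
T=P[(P[:,2]>90)&(P[:,2]<120)];K=T[T[:,2]>T[:,2].max()-6];print(T[:,2].max(),K.mean(0),len(K),cv2.minEnclosingCircle(K[:,:2].astype(np.float32)))
E
```

```text
clock: 11.2
position: [519.7, -128.6, 56.8]
ee_rot: [-0.115, 0.993, 0.0, -0.0]
contact_force: [1.0, -0.3, 0.3]
gripper_width: 85.5
grasp_force: 0.0
clock: 11.7
position: [521.7, -128.7, 160.2]
ee_rot: [-0.115, 0.993, -0.001, 0.004]
contact_force: [-0.5, -0.2, 0.0]
gripper_width: 85.6
grasp_force: 0.0
clock: 12.2
position: [429.1, -148.5, 256.8]
ee_rot: [-0.114, 0.993, 0.0, 0.001]
contact_force: [-0.7, -1.2, -0.0]
gripper_width: 85.4
grasp_force: 0.0
102.83284134353738 [ 521.82688751 -125.68051834   99.44557861] 100 ((520.9197387695312, -126.23202514648438), 15.553540229797363)
```

View pics/end.png

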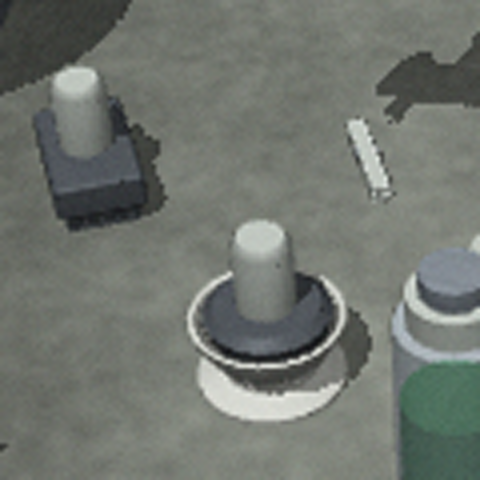

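The brush sits upright in the bowl (crop (264,300)). Its knob top is 17 mm higher than it was on the counter and is on the stand's axis, so it is fully home. The block brush is undisturbed.

```bash
python3 -c "
from bench import job_done
print(job_done())"
```

```text
the job is handed in; nothing more can be done
None
```

The grey domed brush is seated upright and fully home in the hollow stand, lowered into the bowl before release; the block brush was not touched, and I handed the job in at about 12 s (no verdict was returned).

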